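Stroke the orange-gripped slide end to end

TASK

Two linear slides lie on the bench; check the one with the orange grip for sticky spots. Take its carriage slowly all the way to the far stop, away from the robot, then slowly all the way back to the near stop, and let go of it there. Leave the slide with the blue grip as it is.

Things in the scene. Friction and masses are not known exactly. Their poses are not given: they have to be found in the camera images.
- orange_slide (a joint): place of the orange-gripped carriage along its rail, m: 0 at the near stop (towards the robot), 0.16 at the far stop. It starts clear of both ends, stays where it is left, and takes about 3 N to move. The rail is fixed level on the bench on an aluminium plate 310 x 60 mm and runs straight away from the robot, or up to 25 degrees askew.
- orange_slide_grip (a point): middle of the orange grip, 70 mm above the bench, moving with the carriage; x axis along the rail from the near to the far stop, z up. The grip is an upright rounded block, 34 mm along the rail, 24 mm across, from 48 to 90 mm above the bench, on a steel carriage 70 x 46 mm, top 44 mm high. Grey end stops are 38 mm high; the grip travels 160 mm in all.
- blue_slide (a joint): position of the carriage with the blue grip along its rail, in m, same meaning; to be left alone
- blue_slide_grip (a point): the same point on the blue grip of the other slide, an equal one beside the first (either may be the left one); to be left alone

How it is judged:
On the way:
1. the orange-gripped carriage is at the far stop (value of joint orange_slide above 0.148 m), for 0.2 s.
At the end, for the whole second after the job is handed in: after it has been at the far stop (within 12 mm), the orange-gripped carriage stands still within 12 mm of the near stop (value of joint orange_slide below 0.012 m and velocity of joint orange_slide between -0.01 and 0.01 m/s); the robot touches nothing.
It fails at once if the blue-gripped carriage is shifted by more than 10 mm (distance of blue_slide_grip from where it was at the start of the episode above 0.01 m).
It fails at once if the orange-gripped carriage is flung along faster than 0.5 m/s (velocity of joint orange_slide above 0.5 m/s or velocity of joint orange_slide below -0.5 m/s).
It also fails if it takes over 40 s, if anything falls off the work surface, if the arm or the gripper's body presses on something with over 40 N, if the wrist force passes 120 N, or if a joint passes its speed limit or range.

ROBOT

A 7-joint arm with a two-finger parallel gripper is mounted at the origin on the work surface; the furniture and walls round the work are solid. World frame = base frame: x ahead of the robot, y to its left, z up, the work surface at z = 0. Lengths are in m, angles in rad, forces in N, time in s.
With the tool pointing down it reaches from about 0.4 to 0.75 m from the base axis. Payload 19.5 kg.
Tool frame: the origin (TCP) lies midway between the tips of the shut fingers; the grasp point (between the pads) lies 19 mm behind it; x points along the fingers, z is the direction in which the jaws open and shut, and the axes are right-handed (so a half turn about x gives the same grasp; the last joint's range is limited). The gripper opens to 85 mm and grips with 20 to 120 N. Pads are 22 mm wide; open, the fingers measure 114 mm over their backs; the gripper's body (76 mm by 85 mm) begins 54 mm behind the grasp point. The pads swing forward as they close: fully open they stand 13 mm farther back than shut.
Start: joints at [-1.182, 0.707, -0.028, 1.485, 0.022, 0.951, -0.075], TCP at [0.24, 0.522, 0.231] pointing down, gripper open.
Joint ranges: [-2.71, 2.71], [-0.32, 2.16], [-1.57, 1.52], [0, 2.45], [-1.46, 4.6], [0, 2.02], [-2.83, 2.83]. Speed limits (rad/s): [1.89, 1.89, 2.57, 2.57, 3.01, 3.01, 3.01].

INTERFACE

Orientations are given as a unit quaternion [w, x, y, z].
In Python, from plant import arm gives the robot as it stands.
- The arm moves only by the shell command python3 -m inch 'ROWS' [OPENING] [FORCE]. ROWS is JSON, a list of rows, each a list of 4 numbers: the shift along the tool's x, y, z in mm, then the turn about the tool's x in rad. A call has 1 to 20 rows; each row shifts and turns the commanded pose from where the row before left it, along the tool's axes as they then stand; what a row does not reach is not made up. A row lasts 1/8 s, in which the tool goes at most 62.5 mm and 10.7 degrees, less where a joint would pass 70% of its speed; a pose out of reach is approached as far as the arm can. A call is refused whole if a number of a shift passes 62.5 or a number of a turn 0.188, either way. A call with a gripper value outside its range is refused whole. OPENING is the opening, from 0 (shut) to 1 (fully open), set as the call begins (- or left out, the last holds). The fingers move at their own pace and stop on an object; FORCE is the grip in N (left out, the last holds). Time passes only in rows, so rows that do not move let the fingers close. It gives the time, the measured TCP pose, the force and the opening at its end, in the units of the state.
- arm.get_state(): the state, without advancing time (a new reading comes with each control period).
- arm.capture(name): name is "scene" or "top" or "wrist"; returns the picture (400x640x3 uint8, red, green, blue); there is no depth.
- arm.calibration(name): a dict with "mtx" (3x3 intrinsics, pixels), "R" (3x3) and "t" (3): a world point X has camera coordinates R X + t. Camera axes: x right, y down, z forward; pixel columns grow to the right and rows downward; lengths in m; the calibration is good to about 2 mm. A picture is of the moment at which its call begins: read the wrist's pose just before it. calibration takes no time and is no camera call; for the wrist camera it gives the pose at the moment of the call.
- arm.sign_off(): hands the job in, once; it reports no verdict.
The state is a dict: "clock": time; "joints": joint angles; "joint_velocities": joint speeds; "tau": joint torques, N m; "ee_pos": TCP position; "tcp_rot": TCP orientation; "contact_force": force on the tool from outside, world axes, zero at the start; "ft_torque": the same for the moment, N m; "width": finger opening in m.
Only numpy, scipy, OpenCV 4.12 (cv2) and the standard library are available. Lean on these libraries where they do the work, as an engineer would, in place of code of your own. Each camera call takes 0.05 s, during which the arm holds its last target. There are 200 camera calls.

## Working session

There is one attempt and no reset: what is moved stays moved. The work goes in short steps, Python scripts to look and compute and a shell command to move; the robot and the scene stay as the last step left them, time stands still between calls to the robot, and variables do not carry over. Pictures are saved under pics/ and viewed, on a budget of 10 in all, crops included, one or two more only if the job needs it, and the job is handed in when it is done.

```bash
mkdir -p pics; python3 - <<'E'
from plant import arm
import cv2,numpy as np
s=arm.get_state();print(s['clock'],s['ee_pos'],s['tcp_rot'],s['width'])
for n in("top","scene"):
    im=arm.capture(n);cv2.imwrite(f"pics/{n}0.png",im[:,:,::-1]);c=arm.calibration(n)
    print(n,np.round(c['mtx'],1).tolist(),np.round(c['R'],3).tolist(),np.round(c['t'],3))
E
```

```text
0.0 [0.24000507 0.52223647 0.23083401] [ 0.59499479 -0.38179817  0.59562564  0.38136788] 0.08547071342255662
top [[429.2, 0.0, 326.4], [0.0, 429.2, 194.5], [0.0, 0.0, 1.0]] [[0.018, -1.0, 0.011], [-0.991, -0.019, -0.13], [0.13, -0.009, -0.991]] [-0.036  0.494  0.856]
scene [[434.5, 0.0, 320.7], [0.0, 434.5, 203.9], [0.0, 0.0, 1.0]] [[0.799, -0.601, -0.008], [-0.328, -0.426, -0.843], [0.504, 0.676, -0.538]] [-0.407  0.207  0.628]
```

View pics/top0.png

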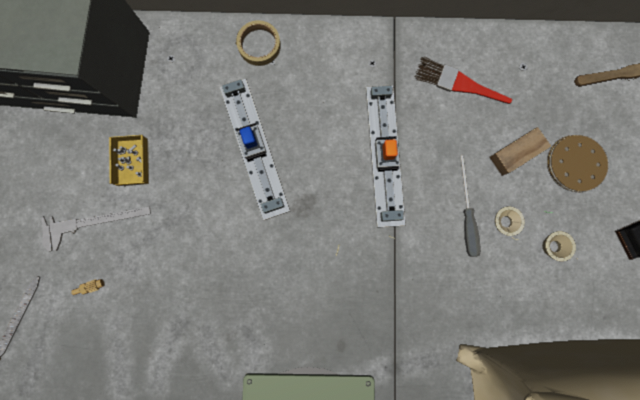

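View pics/scene0.png

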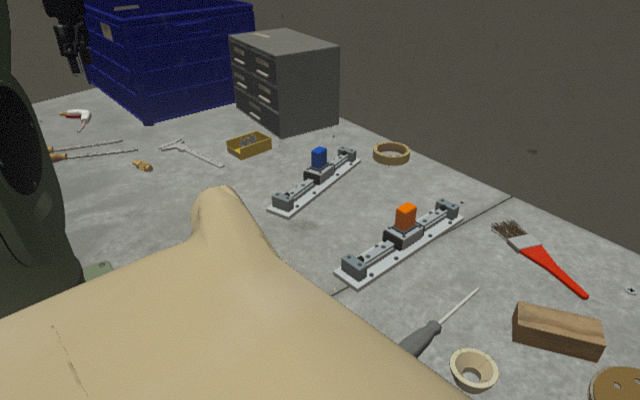

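The top view shows the blue grip at about (248,137) and the orange grip at (390,150). The orange plate runs from about (381,88) at the far end to (390,225) at the near end.

```bash
cat > h.py <<'E'
import cv2,numpy as np
from plant import arm
def ray(c,uv,z):
    d=c['R'].T@np.linalg.inv(c['mtx'])@np.array([*uv,1.]);o=-c['R'].T@c['t'];return o+d*(z-o[2])/d[2]
def orange(im,roi=None):
    h=cv2.cvtColor(im,cv2.COLOR_RGB2HSV);m=cv2.inRange(h,(7,170,100),(18,255,255))
    n,l,st,ce=cv2.connectedComponentsWithStats(m)
    i=1+np.argmax(st[1:,4]);return ce[i],st[i],(l==i).astype(np.uint8)
def grip_axis(uv_c): pass
E
python3 - <<'E'
from h import *
from scipy.spatial.transform import Rotation as Ro
P=[]
for n in("top","scene"):
    im=cv2.imread(f"pics/{n}0.png")[:,:,::-1].copy();c=arm.calibration(n)
    ce,st,m=orange(im);print(n,ce,st);P.append((c['mtx']@np.c_[c['R'],c['t']],ce))
    if n=="top": ct=c;imt=im;print('z.07 ->',ray(c,ce,.07),'z.08',ray(c,ce,.08))
X=cv2.triangulatePoints(P[0][0],P[1][0],P[0][1],P[1][1]);print('tri',(X[:3]/X[3]).ravel())
h=cv2.cvtColor(imt,cv2.COLOR_RGB2HSV);g=((h[:,:,2]>165)&(h[:,:,1]<40)).astype(np.uint8)
g[:,:355]=0;g[:,415:]=0;g[:75]=0;g[240:]=0
pts=cv2.findNonZero(cv2.morphologyEx(g,cv2.MORPH_OPEN,np.ones((2,2))))
r=cv2.minAreaRect(pts);b=cv2.boxPoints(r);print('rect',r,b.tolist())
W=np.array([ray(ct,p,.008)[:2] for p in b]);print(W);rw=cv2.minAreaRect(W.astype(np.float32));print(rw)
s=arm.get_state();print(Ro.from_quat(s['tcp_rot'],scalar_first=True).as_matrix().round(3))
E
```

```text
top [390.06632653 147.89795918] [384 139  13  18 196]
z.07 -> [ 0.58726599 -0.15245588  0.07      ] z.08 [ 0.5847989  -0.15086588  0.08      ]
scene [405.36430318 215.70415648] [395 203  21  27 409]
tri [ 0.58710563 -0.15229913  0.06903203]
rect ((386.1103515625, 156.82415771484375), (140.1807861328125, 27.32196617126465), 85.2363510131836) [[366.67584228515625, 88.11036682128906], [393.9034423828125, 85.84138488769531], [405.54486083984375, 225.53794860839844], [378.3172607421875, 227.8069305419922]]
[[ 0.73619369 -0.1109245 ]
 [ 0.74275662 -0.17097888]
 [ 0.43543744 -0.19482368]
 [ 0.42958315 -0.13726101]]
((0.5861698985099792, -0.15411998331546783), (0.3091388940811157, 0.060395702719688416), 4.909409523010254)
[[-0.    -0.909  0.418]
 [-0.001  0.418  0.909]
 [-1.     0.    -0.001]]
```

The plate fit gives 309 x 60 mm, which matches the stated size. The rail is askew by +4.9°, the grip is at about (0.587, -0.153), and the joint is near 0.08. I'll turn the jaws across the rail and travel there at the current height.

```bash
python3 -m inch '[[0,0,0,-0.173],[0,0,0,-0.172],[0,0,0,-0.172],[0,-19,-47,0],[0,-19,-47,0],[0,-19,-47,0],[0,-19,-47,0],[0,-19,-47,0],[0,-19,-47,0],[0,-19,-47,0],[0,-19,-47,0],[0,-19,-47,0],[0,-19,-47,0],[0,-19,-47,0],[0,-19,-47,0],[0,-19,-47,0],[0,-19,-47,0],[0,-22,-44,0],[0,0,0,0]]' 1 30
cat > chk.py <<'E'
from h import *
from scipy.spatial.transform import Rotation as Ro
import sys
s=arm.get_state();R=Ro.from_quat(s['tcp_rot'],scalar_first=True).as_matrix();c=arm.calibration('wrist');im=arm.capture('wrist')
cv2.imwrite(f"pics/{sys.argv[1]}.png",im[:,:,::-1])
print(s['clock'],s['ee_pos'].round(4),R.round(3).tolist(),'F',np.round(s['contact_force'],1),'w',s['width'],np.round(s['joints'],2))
ct=arm.calibration('top');it=arm.capture('top');P=[]
cv2.imwrite(f"pics/{sys.argv[1]}t.png",it[:,:,::-1])
ce,st,_=orange(im);print('wrist',ce,st,'z.09',ray(c,ce,.09),'z.07',ray(c,ce,.07))
ce,st,_=orange(it);print('top',ce,st,ray(ct,ce,.07))
p=ray(c,orange(im)[0],.085);print('grip in tool axes mm',(R.T@(p-s['ee_pos'])*1000).round(1))
E
python3 chk.py a
```

```text
clock: 2.48
ee_pos: [0.5877, -0.1554, 0.2302]
tcp_rot: [0.479, -0.52, 0.48, 0.52]
contact_force: [-0.9, 1.2, -0.8]
width: 0.0854
2.475 [ 0.5877 -0.1554  0.2302] [[-0.001, -0.997, -0.082], [-0.001, -0.082, 0.997], [-1.0, 0.001, -0.001]] F [-0.9  1.2 -0.8] w 0.08536883321610662 [ 0.34  0.77 -0.29  1.35  0.23  1.06  1.66]
wrist [323.63786008 190.29903978] [312 174  24  33 729] z.09 [ 0.58485776 -0.15381734  0.09      ] z.07 [ 0.59019156 -0.15323227  0.07      ]
top [389.38666667 148.65333333] [383 139  14  21 225] [ 0.58568111 -0.15108318  0.07      ]
grip in tool axes mm [145.2   1.2   2. ]
```

View pics/a.png

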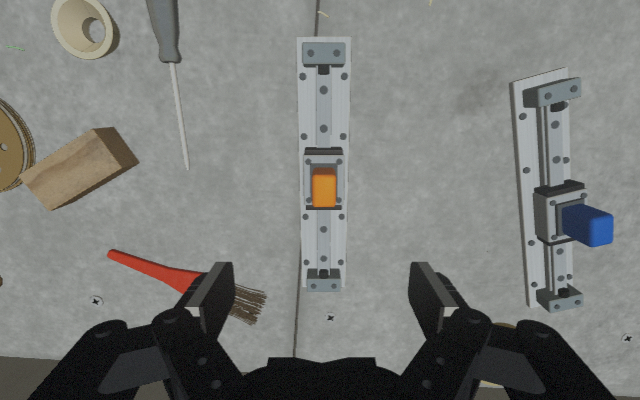

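The wrist view shows the rail vertical in the image, with the orange grip at (324,190) and about 2 mm off laterally. Nothing is near the fingers. I'll descend and grip.

```bash
python3 -m inch '[[20,1,2,0],[20,0,0,0],[25,0,0,0],[25,0,0,0],[25,0,0,0],[20,0,0,0],[20,0,0,0],[13,0,0,0],[8,0,0,0],[0,0,0,0]]' 1 30
python3 -m inch '[[0,0,0,0],[0,0,0,0],[0,0,0,0],[0,0,0,0],[0,0,0,0],[0,0,0,0],[0,0,0,0],[0,0,0,0]]' 0 40; python3 chk.py b
```

```text
clock: 3.82
ee_pos: [0.5862, -0.15, 0.0553]
tcp_rot: [0.478, -0.521, 0.478, 0.521]
contact_force: [0.5, -0.3, -0.1]
width: 0.0855
clock: 4.82
ee_pos: [0.5867, -0.1533, 0.0561]
tcp_rot: [-0.478, 0.522, -0.479, -0.519]
contact_force: [2.3, -14.9, 7.1]
width: 0.0237
4.825 [ 0.5867 -0.1533  0.0561] [[0.002, -0.996, -0.084], [-0.004, -0.084, 0.996], [-1.0, -0.001, -0.004]] F [  2.3 -14.9   7.1] w 0.023696200659112248 [ 0.31  0.99 -0.23  1.52  0.32  0.66  1.58]
wrist [321.0644572  284.06680585] [ 293  234   57   97 3832] z.09 [ 0.57743991 -0.15437136  0.09      ] z.07 [ 0.59021749 -0.15339582  0.07      ]
top [388.87037037 154.44444444] [384 151  13   8  54] [ 0.57375137 -0.15003008  0.07      ]
grip in tool axes mm [-28.9   6.1  -0.4]
```

View pics/b.png

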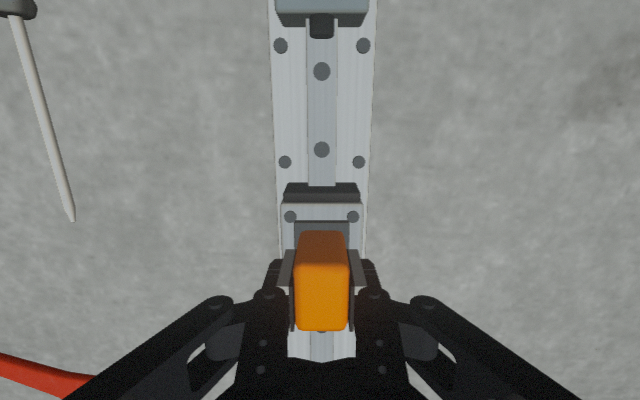

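Gripped at 23.7 mm opening, with about 15 N sideways from a 3 mm offset. I'll ease that off and push slowly towards the far stop.

```bash
python3 -m inch '[[0,0,-2,0],[0,0,-1,0],[0,-3,0,0],[0,-6,0,0],[0,-7,0,0],[0,-7,0,0],[0,-7,0,0],[0,-7,0,0],[0,-7,0,0],[0,-7,0,0],[0,-7,0,0],[0,-7,0,0],[0,-5,0,0],[0,0,0,0]]'
python3 -m inch '[[0,-2,0,0],[0,-2,0,0],[0,-2,0,0],[0,-1,0,0],[0,0,0,0]]'
```

```text
clock: 6.68
ee_pos: [0.6572, -0.1474, 0.0561]
tcp_rot: [-0.478, 0.522, -0.478, -0.52]
contact_force: [2.4, -0.3, 7.2]
width: 0.0232
clock: 7.3
ee_pos: [0.6637, -0.1469, 0.0561]
tcp_rot: [-0.478, 0.521, -0.478, -0.521]
contact_force: [-1.4, -1.5, 8.1]
width: 0.0231
```

```bash
python3 -m inch '[[0,-2,0,0],[0,-2,0,0],[0,0,0,0]]'
python3 -m inch '[[0,-2,0,0],[0,-2,0,0],[0,0,0,0]]'; python3 chk.py c
```

```text
clock: 7.68
ee_pos: [0.6678, -0.1465, 0.0561]
tcp_rot: [-0.478, 0.521, -0.478, -0.521]
contact_force: [-1.0, -1.0, 8.4]
width: 0.0238
clock: 8.05
ee_pos: [0.6705, -0.1463, 0.0561]
tcp_rot: [0.478, -0.521, 0.479, 0.521]
contact_force: [-11.5, -0.8, 14.8]
width: 0.0236
8.05 [ 0.6705 -0.1463  0.0561] [[-0.002, -0.996, -0.086], [-0.001, -0.086, 0.996], [-1.0, 0.002, -0.0]] F [-11.5  -0.8  14.8] w 0.02359929616049988 [ 0.27  1.1  -0.25  1.17  0.29  0.91  1.63]
wrist [321.3006034  281.39330773] [ 294  235   56   96 3646] z.09 [ 0.66005268 -0.14754403  0.09      ] z.07 [ 0.67249808 -0.14648387  0.07      ]
top [382.56 112.48] [380 108   6  11  25] [ 0.66074369 -0.13725101  0.07      ]
grip in tool axes mm [-28.9   7.4  -0.3]
```

View pics/c.png

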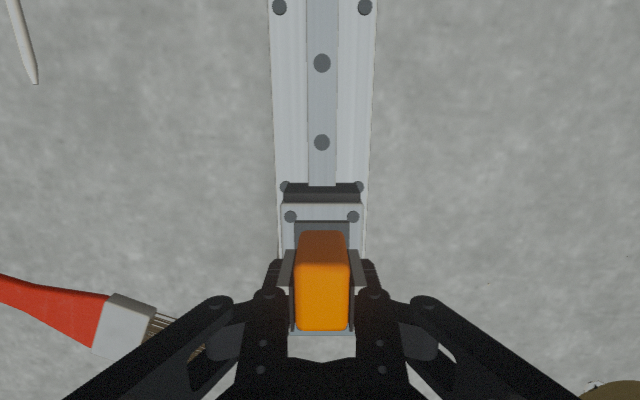

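The force along the rail jumped to 11.5 N at x=0.6705, about where the stop should be, and the grip sits unchanged in the fingers. One small push will show whether this is a hard stop.

```bash
python3 -m inch '[[0,-2,0,0],[0,0,0,0],[0,0,0,0]]'
```

```text
clock: 8.52
ee_pos: [0.6705, -0.1464, 0.056]
tcp_rot: [0.476, -0.519, 0.48, 0.522]
contact_force: [-29.9, 1.0, 26.6]
width: 0.0233
```

The arm did not move and the force rose to 30 N, so it is the hard far stop. Going back slowly.

```bash
python3 -m inch '[[0,3,0,0],[0,5,0,0],[0,8,0,0],[0,8,0,0],[0,8,0,0],[0,8,0,0],[0,8,0,0],[0,8,0,0],[0,8,0,0],[0,8,0,0],[0,8,0,0],[0,8,0,0],[0,8,0,0],[0,8,0,0],[0,8,0,0],[0,8,0,0],[0,8,0,0],[0,8,0,0],[0,8,0,0],[0,4,0,0]]'
python3 -m inch '[[0,3,0,0],[0,3,0,0],[0,2,0,0],[0,2,0,0],[0,0,0,0]]'
```

```text
clock: 11.02
ee_pos: [0.5264, -0.1585, 0.0561]
tcp_rot: [-0.479, 0.522, -0.478, -0.52]
contact_force: [1.7, 0.7, 8.5]
width: 0.0239
clock: 11.65
ee_pos: [0.5165, -0.1593, 0.0561]
tcp_rot: [-0.478, 0.522, -0.478, -0.52]
contact_force: [0.2, 0.9, 10.7]
width: 0.0232
```

```bash
python3 -m inch '[[0,2,0,0],[0,2,0,0],[0,0,0,0]]'; python3 -m inch '[[0,2,0,0],[0,2,0,0],[0,0,0,0]]'; python3 chk.py d
```

```text
clock: 12.02
ee_pos: [0.5125, -0.1597, 0.056]
tcp_rot: [-0.478, 0.522, -0.478, -0.521]
contact_force: [1.1, 0.9, 11.9]
width: 0.0237
clock: 12.4
ee_pos: [0.511, -0.1598, 0.0561]
tcp_rot: [-0.48, 0.523, -0.476, -0.519]
contact_force: [16.9, 0.5, -1.4]
width: 0.0233
12.4 [ 0.511  -0.1598  0.0561] [[0.007, -0.996, -0.086], [0.0, -0.086, 0.996], [-1.0, -0.007, -0.001]] F [16.9  0.5 -1.4] w 0.023291767985628698 [ 0.35  0.92 -0.19  1.8   0.36  0.45  1.56]
wrist [321.39989207 280.1840259 ] [ 294  232   56   99 3706] z.09 [ 0.49962129 -0.1610388   0.09      ] z.07 [ 0.51220584 -0.15995086  0.07      ]
top [387.71428571 194.        ] [387 193   3   3   7] [ 0.49349936 -0.14765056  0.07      ]
grip in tool axes mm [-29.    8.1  -0.3]
```

View pics/d.png

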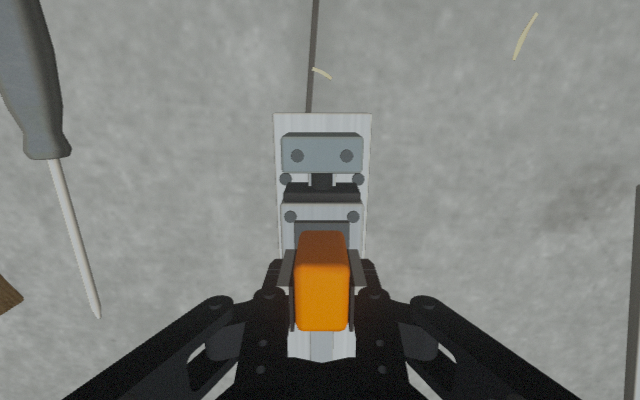

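The carriage bumper is against the near stop block at about (321,182), with 17 N on the stop. Total travel between the stops is 160 mm, as specified. I'll relieve the push, open and lift off.

```bash
python3 -m inch '[[0,-1,0,0],[0,-1,0,0],[0,0,0,0]]'; python3 -m inch '[[0,0,0,0],[0,0,0,0],[0,0,0,0],[0,0,0,0],[0,0,0,0],[0,0,0,0],[0,0,0,0],[0,0,0,0]]' 1; python3 -m inch '[[-5,0,0,0],[-10,0,0,0],[-20,0,0,0],[-20,0,0,0],[-25,0,0,0],[-25,0,0,0],[-25,0,0,0],[-25,0,0,0],[-15,0,0,0],[0,0,0,0],[0,0,0,0]]'; python3 chk.py e
```

```text
clock: 12.88
ee_pos: [0.511, -0.1598, 0.0561]
tcp_rot: [-0.479, 0.522, -0.477, -0.52]
contact_force: [3.8, 2.4, 8.7]
width: 0.0232
clock: 13.88
ee_pos: [0.5098, -0.1599, 0.0553]
tcp_rot: [-0.478, 0.521, -0.478, -0.521]
contact_force: [0.7, -0.7, 0.5]
width: 0.0851
clock: 15.25
ee_pos: [0.5096, -0.1598, 0.225]
tcp_rot: [0.478, -0.521, 0.478, 0.521]
contact_force: [-0.1, 0.5, 1.2]
width: 0.0853
15.25 [ 0.5096 -0.1598  0.225 ] [[-0.001, -0.996, -0.086], [0.0, -0.086, 0.996], [-1.0, 0.001, 0.0]] F [-0.1  0.5  1.2] w 0.08528787777888429 [ 0.41  0.66 -0.31  1.64  0.25  0.88  1.66]
wrist [321.16133333 193.98666667] [310 178  24  33 750] z.09 [ 0.50921364 -0.160305    0.09      ] z.07 [ 0.51483155 -0.15982679  0.07      ]
top [392.73160173 185.95670996] [386 176  14  20 231] [ 0.50984732 -0.1576631   0.07      ]
grip in tool axes mm [140.   -1.1  -0.5]
```

View pics/e.png

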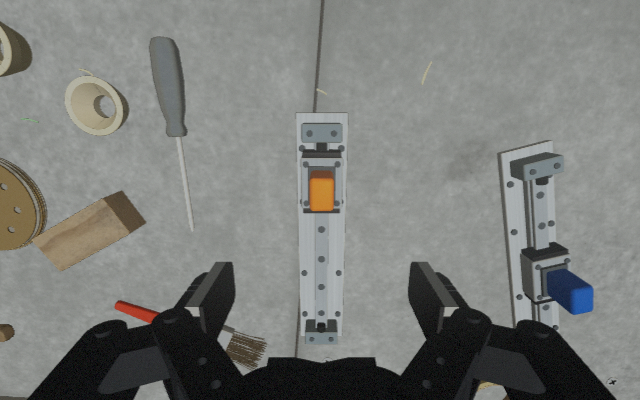

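The carriage stands against the near stop, with the orange grip at (321,194). The fingers are open and clear above it, and the blue slide is untouched. Handing in.

```bash
python3 -c "
from plant import arm;print(arm.sign_off())"
```

```text
the job is handed in; nothing more can be done
None
```

I ran the orange carriage slowly to the far stop and back to the near stop, let go of it there, and handed the job in at about 15 s. No verdict was reported.

- **Far stop:** the arm stopped dead at x = 0.6705 and the force rose to about 30 N.
- **Near stop:** the force rose to 17 N at x = 0.511. That makes 160 mm between the stops, as specified. I eased the push off before opening the gripper.
- **Sticky spots:** I only read the force at the end of each move, not all along the travel. Those mid-rail readings stayed at about 2.5 N or less along the rail, so a short sticky spot between them could have gone unseen.
- **After letting go:** the pictures show the carriage still against the near stop and the gripper open well above it, with contact force near zero. In the last wrist picture the blue slide looks untouched; I did not measure its position.
- **Disagreements:** the stops lie about 4 mm farther out than the first plate fit suggested, so I used contact force to find them. The camera estimates of the grip's final position differ by up to 5 mm.

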